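# Sweep the leftover clips off the tilted tray

## Task

Two small plastic clips are left on the tilted sorting tray. Take the wide scraper (not the narrow one), set its edge on the tray floor uphill of the clips and sweep both down over the open lip into the catch box, without touching the clips with the gripper. Then stand the scraper upright on the table again and let go.

Things in the scene. Friction and masses are not known exactly. Their poses are not given: they have to be found in the camera images.
- wide_scraper_grip (a point): wide hand scraper standing on the table (a like one with a 36 mm wide head is not wanted). Point: in its wooden grip, 75 mm above the flat underside; z up, y along the edge. Grip block 22 mm thick (x), 36 mm wide (y), 20 to 110 mm above the underside. Head 24 mm thick (x), 95 mm wide (y), 20 mm high, a straight steel edge along both faces, which are alike. 0.18 kg
- tray: metal tray fixed on a stand, tilted 12 degrees. Origin: centre of its floor's upper face, 85 mm above the table; x uphill along the floor, y across, z square out of it. Floor x -100 to +100, y -60 to +60 mm. Walls 16 mm high along both sides and at the uphill end (inner face x = +96); the downhill end (x = -100, towards the robot) is an open lip 64 mm above the table
- catch_box (a point): centre of the inner floor of the grey open catch box, fixed level on the table under the tray's lip: 110 mm along the sweep, 150 mm across, 42 mm high, walls and floor 4 mm; from 23 mm behind the lip to 87 mm in front of it. Axes as the tray's
- clip_a: dark blue plastic clip, a bar 13 x 31 x 8 mm (x, y, z) lying flat on the tray floor, held there by friction only; origin at the centre of its underside. The two clips are alike.
- clip_b: the second clip, same as the first.

How it is judged:
On the way:
1. the wide scraper's edge is brought down on the tray floor, uphill of the lip (z of wide_scraper_grip in the frame of tray below 0.095 m and x of wide_scraper_grip in the frame of tray between -0.04 and 0.11 m and y of wide_scraper_grip in the frame of tray between -0.04 and 0.04 m), for 0.1 s.
At the end, for the whole second after the job is handed in: both clips lie at rest inside the catch box, below its rim (42 mm), and the wide scraper stands at rest on the table, upright within 10 degrees, its grip point 65 to 85 mm above the table (x of clip_a in the frame of tray between -0.2 and -0.086 m and y of clip_a in the frame of tray between -0.075 and 0.075 m and height (world z) of each of clip_a, clip_b below 0.042 m and linear speed of each of clip_a, clip_b, wide_scraper below 0.03 m/s and x of clip_b in the frame of tray between -0.2 and -0.086 m and y of clip_b in the frame of tray between -0.075 and 0.075 m and height (world z) of wide_scraper_grip between 0.065 and 0.085 m and angle between wide_scraper_grip's own z axis and vertical below 0.17 rad); the robot touches nothing.
It fails at once if the gripper or arm touches a clip (contact force between any of the fingers, the arm and clip_a above 0.2 N or contact force between any of the fingers, the arm and clip_b above 0.2 N).
It also fails if it takes over 51 s, if anything falls off the work surface, if the arm or the gripper's body presses on something with over 40 N, if the wrist force passes 120 N, or if a joint passes its speed limit or range.

## Robot

A 6-joint arm with a two-finger parallel gripper is mounted at the origin on a cart in front of the work surface, level with it; the furniture and walls round the work are solid. World frame = base frame: x ahead of the robot, y to its left, z up, the work surface at z = 0. Lengths are in m, angles in rad, forces in N, time in s.
With the tool pointing down it reaches from about 0.35 to 0.85 m from the base axis. Payload 8.1 kg.
Tool frame: the origin (TCP) lies at the very end of the fingers, on their centre line; the grasp point (between the pads) lies 19 mm behind it; z points along the fingers, y is the direction in which the jaws open and shut (so a half turn about z gives the same grasp; the last joint's range is limited). The gripper opens to 93 mm and grips with 3 to 60 N. Pads are 15 mm wide; open, the fingers measure 128 mm over their backs; the gripper's body (75 mm by 188 mm) begins 65 mm behind the grasp point.
Start: joints at [-1.309, 0.13, 1.488, -0, 1.523, -0.085], TCP at [0.204, -0.564, 0.219] pointing down, gripper open.
Joint ranges: [-2.96, 2.96], [-0.89, 2.26], [0.02, 2.5], [-1.34, 4.48], [0, 2.73], [-2.66, 2.66]. Speed limits (rad/s): [2.39, 2.39, 2.79, 3.14, 3.14, 3.14].

## Interface

Orientations are given as a rotation vector (axis times angle).
In Python, from plant import robot gives the robot as it stands.
- The arm moves only by the shell command python3 -m pendant 'ROWS' [OPENING] [FORCE]. ROWS is JSON, a list of rows, each an object with "delta_pos": the shift along the tool's x, y, z in m, a list of three; "spin": the turn about the tool's z in rad. In form: [{"delta_pos": [dx, dy, dz], "spin": spin}, ...]. A call has 1 to 10 rows; each row is the pose to reach, as a shift and turn from the pose measured when the call began, along the tool's axes at that moment; what a row does not reach only later rows make up. A row lasts 1/10 s, in which the tool goes at most 50 mm and 8.59 degrees, less where a joint would pass 70% of its speed; a pose out of reach is approached as far as the arm can. A call with a gripper value outside its range is refused whole. OPENING is the closure, from -1 (fully open) to 1 (shut), set as the call begins (- or left out, the last holds). The fingers move at their own pace and stop on an object; FORCE is the grip in N (left out, the last holds). Time passes only in rows, so rows that repeat a pose let the fingers close. It gives the time, the measured TCP pose, the force and the opening at its end, in the units of the state.
- robot.read_state(): the state, without advancing time (a new reading comes with each control period).
- robot.read_camera(name): name is "side" or "top" or "wrist"; returns a dict with "color" (420x560x3 uint8, blue, green, red), "camera_matrix" (3x3 intrinsics, pixels), "R" (3x3) and "t" (3): a world point X has camera coordinates R X + t. Camera axes: x right, y down, z forward; pixel columns grow to the right and rows downward; lengths in m; the calibration is good to about 2 mm. The wrist camera is an equidistant fisheye: a pixel r from the principal point sees the ray r / f radians off the axis. A picture is of the moment at which its call begins. There is no depth.
- robot.close_job(): hands the job in, once; it reports no verdict.
Trained networks look in the newest picture that a camera, given by its name, has taken for a name from the list of things; names that differ only in an ending like _2 or _b are one class to them, and where a whole thing is asked for, a point or a joint stands for the part that bears it (a point fixed in the world has none). Each returns a list of dicts, best first, with "score" (0 to 1); they miss things now and then, are a little off and sometimes report something else, mostly with a low value. They report only what shows in the picture. A call takes as long as a camera call.
- robot.outline_of(camera, label): "mask" (420x560 bool, what is visible of it).
- robot.mark_of(camera, label): "location" ([x, y, z] in m, in the coordinates of the camera as it stood for that picture, good to about 4 mm: a listed point, or the origin of a listed thing).
The state is a dict: "t": time; "q": joint angles; "dq": joint speeds; "joint_torque": joint torques, N m; "tool_pos": TCP position; "orientation": TCP orientation; "force": force on the tool from outside, world axes, zero at the start; "wrist_torque": the same for the moment, N m; "opening": finger opening in m.
Only numpy, scipy, OpenCV 4.12 (cv2) and the standard library are available. Lean on these libraries where they do the work, as an engineer would, in place of code of your own. Each camera call takes 0.05 s, during which the arm holds its last target.

## Working session

There is one attempt and no reset: what is moved stays moved. The work goes in short steps, Python scripts to look and compute and a shell command to move; the robot and the scene stay as the last step left them, time stands still between calls to the robot, and variables do not carry over. Pictures are saved under pics/ and viewed, and the job is handed in when it is done.

```bash
ls; mkdir -p pics; cat > h.py <<'E'
import numpy as np,cv2
from plant import robot
from scipy.spatial.transform import Rotation as Ro
np.set_printoptions(precision=4,suppress=True)
def w(c,p): return np.array(c['R']).T@(np.array(p)-np.array(c['t']))
E
python3 - <<'E'
from h import *
s=robot.read_state();print(s['t'],s['tool_pos'],s['orientation'],s['opening'])
for n in('side','top','wrist'):
    c=robot.read_camera(n);cv2.imwrite(f'pics/a_{n}.png',c['color'])
    for l in('wide_scraper_grip','tray','catch_box','clip_a'):
        for r in robot.mark_of(n,l): print(n,l,round(r['score'],2),w(c,r['location']))
E
```

```text
pics
0.0 [ 0.2038 -0.5637  0.2176] [-3.0927 -0.5418  0.0003] 0.09308272077497723
side wide_scraper_grip 0.59 [0.5652 0.3541 0.077 ]
side tray 0.59 [0.5968 0.0521 0.0863]
side catch_box 0.78 [0.4694 0.0578 0.002 ]
side clip_a 0.46 [0.5473 0.0591 0.0725]
side clip_a 0.41 [0.6218 0.0561 0.0932]
top wide_scraper_grip 0.95 [0.5597 0.356  0.0777]
top tray 0.6 [0.591  0.055  0.0846]
top catch_box 0.74 [0.4648 0.0533 0.0053]
top catch_box 0.48 [0.5621 0.3573 0.0758]
top clip_a 0.58 [0.5418 0.0607 0.0735]
top clip_a 0.55 [0.6227 0.0506 0.0901]
```

View pics/a_top.png

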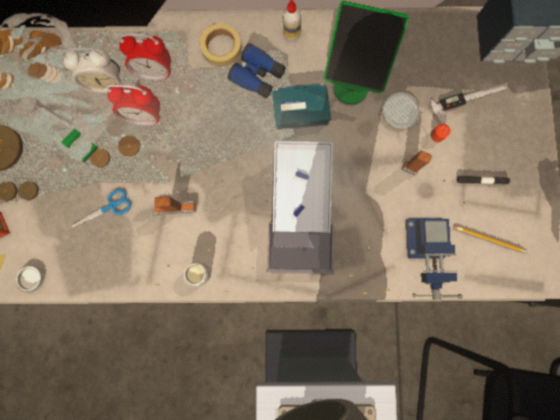

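View pics/a_side.png

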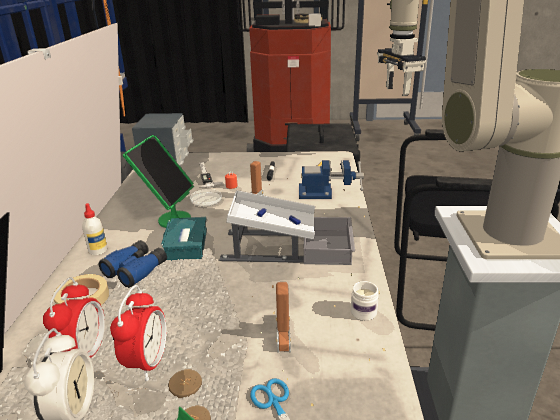

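View pics/a_wrist.png

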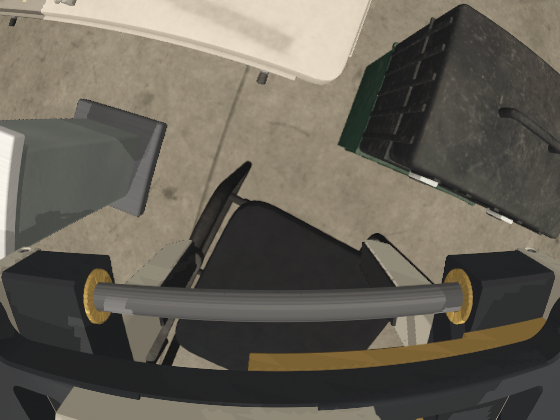

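The top view shows the wide scraper at pixel (175,204). Its head spans about 41 px, roughly 90 mm. The narrow one is at (418,162). The tray is at (302,190), with dark blue clips at (302,174) and (298,211). The side view shows the same arrangement. The wrist camera sees only floor. Next I'll measure yaw.

```bash
python3 - <<'E'
from h import *
c=robot.read_camera('top');K=np.array(c['camera_matrix']);R=np.array(c['R']);t=np.array(c['t'])
print(K,R,-R.T@t)
def px2w(u,v,z):
    d=R.T@np.linalg.solve(K,[u,v,1]);o=-R.T@t;return o+d*(z-o[2])/d[2]
for l in('wide_scraper_grip','tray','catch_box','clip_a'):
    for r in robot.outline_of('top',l):
        m=r['mask'].astype(np.uint8);ys,xs=np.nonzero(m)
        b=cv2.boxPoints(cv2.minAreaRect(np.c_[xs,ys].astype(np.float32)))
        z={'w':.02,'t':.1,'c':.09}[l[0]]
        if l=='catch_box':z=.042
        print(l,round(r['score'],2),m.sum(),[ (p.round(1).tolist(),px2w(*p,z)[:2].round(3).tolist()) for p in b])
s=robot.read_state();print(Ro.from_rotvec(s['orientation']).as_matrix())
im=c['color']
a=cv2.resize(im[180:230,140:220],None,fx=9,fy=9,interpolation=cv2.INTER_CUBIC)
cv2.imwrite('pics/b1.png',a)
cv2.imwrite('pics/b2.png',cv2.resize(im[130:280,220:420],None,fx=4,fy=4,interpolation=cv2.INTER_CUBIC))
E
```

```text
[[384.9391   0.     286.8135]
 [  0.     384.9391 211.1006]
 [  0.       0.       1.    ]] [[-0.0077 -1.     -0.0052]
 [-0.9893  0.0084 -0.146 ]
 [ 0.146   0.004  -0.9893]] [0.4145 0.0824 0.9314]
wide_scraper_grip 0.72 560 [([154.0, 214.0], [0.545, 0.404]), ([154.0, 197.0], [0.586, 0.406]), ([194.0, 197.0], [0.585, 0.309]), ([194.0, 214.0], [0.544, 0.308])]
tray 0.84 8150 [([265.79998779296875, 273.3999938964844], [0.403, 0.132]), ([269.3999938964844, 139.6999969482422], [0.7, 0.124]), ([336.6000061035156, 141.5], [0.694, -0.027]), ([333.0, 275.20001220703125], [0.398, -0.011])]
catch_box 0.82 7968 [([265.8999938964844, 272.79998779296875], [0.404, 0.135]), ([268.6000061035156, 140.6999969482422], [0.717, 0.128]), ([335.70001220703125, 142.10000610351562], [0.712, -0.032]), ([333.0, 274.1000061035156], [0.4, -0.018])]
clip_a 0.55 47 [([293.0, 213.0], [0.534, 0.072]), ([301.0, 205.0], [0.552, 0.054]), ([303.5, 207.5], [0.546, 0.049]), ([295.5, 215.5], [0.529, 0.067])]
clip_a 0.52 73 [([294.0, 175.1999969482422], [0.62, 0.069]), ([296.20001220703125, 170.1999969482422], [0.631, 0.064]), ([308.6000061035156, 175.6999969482422], [0.618, 0.036]), ([306.3999938964844, 180.6999969482422], [0.607, 0.042])]
[[ 0.9405  0.3399 -0.    ]
 [ 0.3399 -0.9405 -0.    ]
 [-0.      0.     -1.    ]]
```

View pics/b1.png

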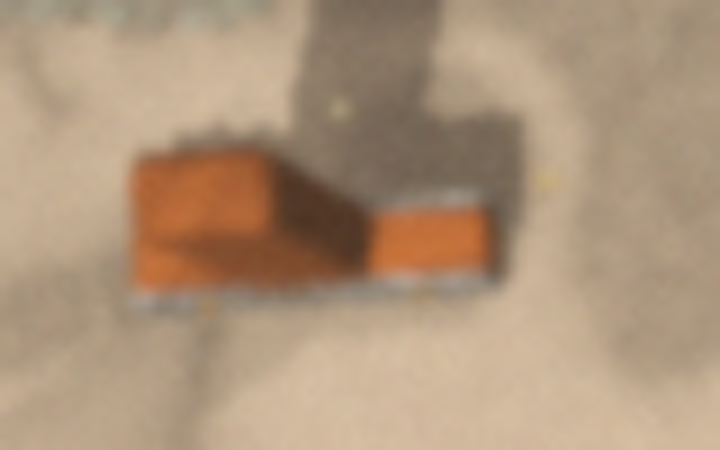

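View pics/b2.png

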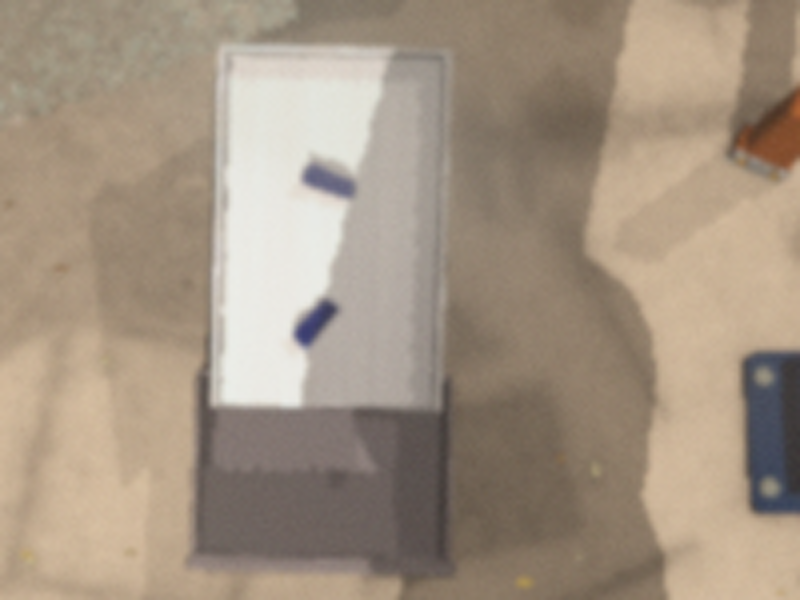

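```bash
python3 - <<'E'
from h import *
c=robot.read_camera('top');K=np.array(c['camera_matrix']);R=np.array(c['R']);t=np.array(c['t'])
def px2w(u,v,z):
    d=R.T@np.linalg.solve(K,[u,v,1]);o=-R.T@t;return o+d*(z-o[2])/d[2]
g=lambda x,y:(220+(x+.5)/4-.5,130+(y+.5)/4-.5)
L=px2w(*g(210,407),.0797);Rr=px2w(*g(440,410),.0797);UL=px2w(*g(220,47),.122);UR=px2w(*g(452,50),.122)
print(L,Rr,UL,UR)
for a,b in((L,UL),(Rr,UR)): print(np.degrees(np.arctan2(*(b-a)[[1,0]])))
for a,b in((L,Rr),(UL,UR)): print(np.degrees(np.arctan2(*(a-b)[[1,0]]))-90)
h=lambda x,y:(140+(x+.5)/9-.5,180+(y+.5)/9-.5)
for z,p,q in((.0,(135,308),(495,285)),(.02,(135,285),(490,270))):
  a=px2w(*h(*p),z);b=px2w(*h(*q),z);print('scr',a,b,np.degrees(np.arctan2(*(a-b)[[1,0]]))-90)
E
```

```text
[0.495  0.1188 0.0797] [ 0.4923 -0.0087  0.0797] [0.6882 0.1111 0.122 ] [ 0.6853 -0.0155  0.122 ]
-2.281073086777295
-1.9980997230613098
-1.2195343167410613
-1.312180151708418
scr [0.5481 0.41   0.    ] [0.5536 0.3121 0.    ] 3.2126625087498724
scr [0.5515 0.4032 0.02  ] [0.5547 0.3086 0.02  ] 1.9603725973539383
```

```bash
cat >> h.py <<'E'
def plan(x,y,z,yaw=None):
    s=robot.read_state();M=Ro.from_rotvec(s['orientation']).as_matrix();p=np.array(s['tool_pos'])
    yw=np.arctan2(M[1,0],M[0,0]);d=M.T@(np.array([x,y,z])-p)
    sp=0 if yaw is None else -((np.radians(yaw)-yw+np.pi)%(2*np.pi)-np.pi)
    print('t',round(s['t'],2),'at',p,'yaw',np.degrees(yw).round(2),'F',np.array(s['force']).round(2),'delta',d.round(4),'spin',round(sp,4))
E
python3 -c "
from h import *
plan(.40,-.10,.26,60)"
```

```text
t 1.05 at [ 0.204  -0.5643  0.2186] yaw 19.87 F [ 0.35 -0.64 -0.43] delta [ 0.3422 -0.37   -0.0413] spin -0.7004
```

```bash
python3 -m pendant '[{"delta_pos":[0.034,-0.037,-0.01],"spin":-0.07},{"delta_pos":[0.068,-0.074,-0.02],"spin":-0.14},{"delta_pos":[0.103,-0.111,-0.03],"spin":-0.21},{"delta_pos":[0.137,-0.148,-0.04],"spin":-0.28},{"delta_pos":[0.171,-0.185,-0.04],"spin":-0.35},{"delta_pos":[0.205,-0.222,-0.04],"spin":-0.42},{"delta_pos":[0.24,-0.259,-0.04],"spin":-0.49},{"delta_pos":[0.274,-0.296,-0.04],"spin":-0.56},{"delta_pos":[0.308,-0.333,-0.04],"spin":-0.63},{"delta_pos":[0.342,-0.37,-0.04],"spin":-0.70}]' -1; python3 -c "
from h import *
plan(.56,.357,.25,92.5)"
```

```text
t: 2.05
tool_pos: [0.3973, -0.1053, 0.2591]
orientation: [2.718, 1.573, 0.001]
force: [0.8, -0.1, 0.2]
opening: 0.0931
t 2.05 at [ 0.3973 -0.1053  0.2591] yaw 60.12 F [ 0.83 -0.08  0.24] delta [ 0.4819 -0.0892  0.009 ] spin -0.5651
```

```bash
python3 -m pendant '[{"delta_pos":[0.048,-0.009,0.001],"spin":-0.06},{"delta_pos":[0.096,-0.018,0.002],"spin":-0.12},{"delta_pos":[0.144,-0.027,0.003],"spin":-0.18},{"delta_pos":[0.192,-0.036,0.004],"spin":-0.24},{"delta_pos":[0.24,-0.045,0.005],"spin":-0.3},{"delta_pos":[0.289,-0.054,0.006],"spin":-0.36},{"delta_pos":[0.337,-0.063,0.007],"spin":-0.42},{"delta_pos":[0.385,-0.071,0.008],"spin":-0.48},{"delta_pos":[0.433,-0.08,0.009],"spin":-0.54},{"delta_pos":[0.482,-0.089,0.009],"spin":-0.565}]' -1; python3 - <<'E'
from h import *
for n in('wrist','top','side'):
    c=robot.read_camera(n);cv2.imwrite(f'pics/c_{n}.png',c['color'])
    for r in robot.mark_of(n,'wide_scraper_grip'): print(n,round(r['score'],2),w(c,r['location']))
plan(.56,.357,.25,92.5)
E
```

```text
t: 3.05
tool_pos: [0.5605, 0.359, 0.2498]
orientation: [2.169, 2.271, 0.001]
force: [1.0, -0.9, 0.9]
opening: 0.0929
wrist 0.67 [0.5644 0.3607 0.0719]
top 0.85 [0.5606 0.3584 0.0771]
side 0.68 [0.562  0.3558 0.081 ]
t 3.35 at [0.5602 0.3562 0.2504] yaw 92.46 F [-0.44 -0.95 -0.28] delta [ 0.0008 -0.0002  0.0004] spin -0.0007
```

View pics/c_wrist.png

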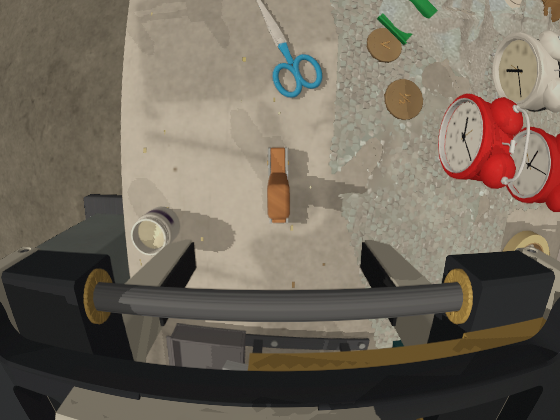

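View pics/c_side.png

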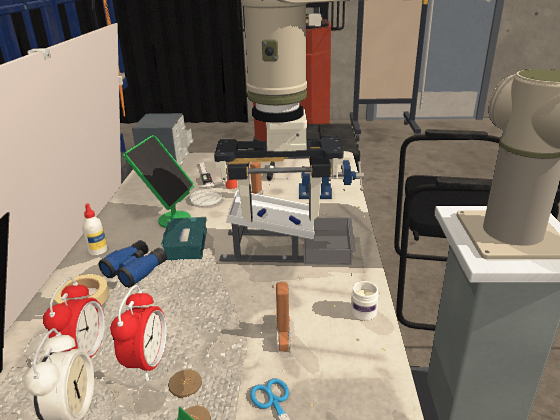

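The wrist view shows the scraper at (278,190), centred between the fingers and aligned with them. The side view shows clear space below, so I'll go down.

```bash
python3 -m pendant '[{"delta_pos":[0.001,0.001,0.03],"spin":0},{"delta_pos":[0.001,0.001,0.065],"spin":0},{"delta_pos":[0.002,0.001,0.1],"spin":0},{"delta_pos":[0.002,0.001,0.135],"spin":0},{"delta_pos":[0.002,0.001,0.165],"spin":0},{"delta_pos":[0.002,0.001,0.185],"spin":0},{"delta_pos":[0.002,0.001,0.188],"spin":0},{"delta_pos":[0.002,0.001,0.188],"spin":0}]' -1; python3 - <<'E'
from h import *
c=robot.read_camera('wrist');cv2.imwrite('pics/d_w.png',c['color'])
plan(.561,.358,.062)
E
```

```text
t: 4.15
tool_pos: [0.5617, 0.357, 0.0634]
orientation: [2.173, 2.266, 0.002]
force: [-0.0, 0.5, 0.2]
opening: 0.0929
t 4.2 at [0.5625 0.3577 0.0646] yaw 92.39 F [-0.07  0.17  0.23] delta [ 0.0004 -0.0015  0.0026] spin 0
```

View pics/d_w.png

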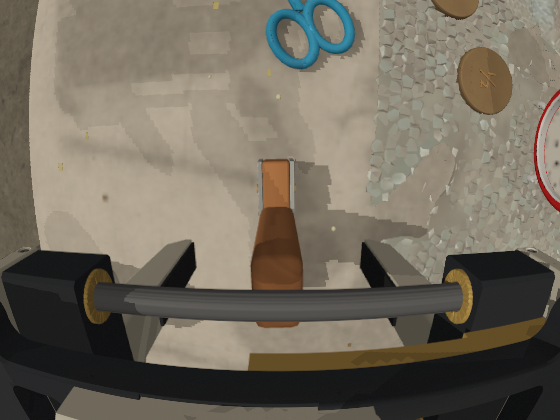

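The grip block at (277,265) is centred between the fingers, so I'll close.

```bash
python3 -m pendant '[{"delta_pos":[0,0,0],"spin":0},{"delta_pos":[0,0,0],"spin":0},{"delta_pos":[0,0,0],"spin":0},{"delta_pos":[0,0,0],"spin":0},{"delta_pos":[0,0,0],"spin":0},{"delta_pos":[0,0,0],"spin":0},{"delta_pos":[0,0,0],"spin":0},{"delta_pos":[0,0,0],"spin":0}]' 1 35; python3 -m pendant '[{"delta_pos":[0,0,-0.002],"spin":0},{"delta_pos":[0,0,-0.01],"spin":0},{"delta_pos":[0,0,-0.04],"spin":0},{"delta_pos":[0,0,-0.08],"spin":0},{"delta_pos":[0,0,-0.12],"spin":0},{"delta_pos":[0,0,-0.16],"spin":0},{"delta_pos":[0,0,-0.165],"spin":0}]'; python3 - <<'E'
from h import *
c=robot.read_camera('side');cv2.imwrite('pics/e_s.png',c['color'])
for r in robot.mark_of('side','wide_scraper_grip'): print(round(r['score'],2),w(c,r['location']))
c=robot.read_camera('wrist');cv2.imwrite('pics/e_w.png',c['color'])
plan(.66,.049,.23,88.3)
E
```

```text
t: 5.0
tool_pos: [0.5624, 0.3577, 0.0644]
orientation: [2.173, 2.266, 0.004]
force: [-0.2, -0.3, -0.5]
opening: 0.0336
t: 5.7
tool_pos: [0.5644, 0.3591, 0.2376]
orientation: [2.17, 2.263, 0.021]
force: [0.7, 0.8, -0.1]
opening: 0.022
0.72 [0.5659 0.3569 0.2454]
t 5.85 at [0.5617 0.3576 0.2291] yaw 92.4 F [ 0.39 -0.4  -2.37] delta [-0.3124  0.0853 -0.0006] spin 0.0715
```

View pics/e_s.png

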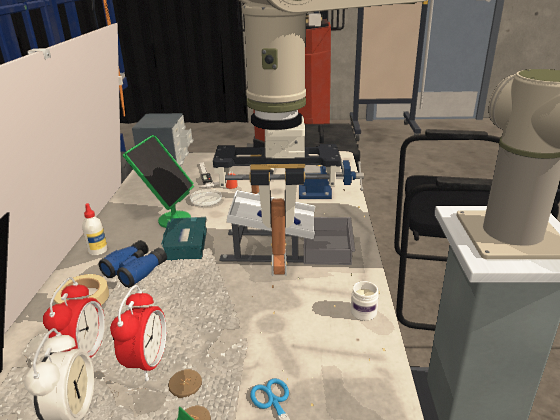

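View pics/e_w.png

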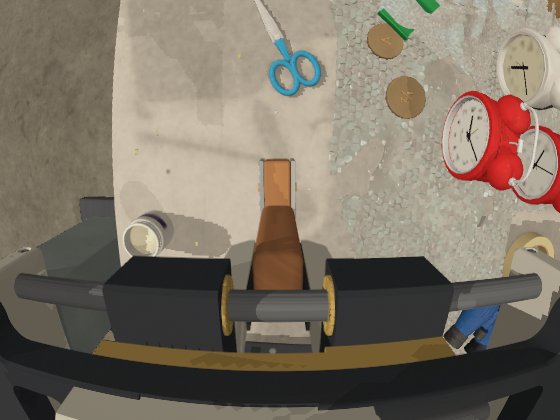

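```bash
python3 -c "
from h import *
plan(.655,.0505,.233,88.3)"
```

```text
t 5.85 at [0.5617 0.3576 0.2291] yaw 92.4 F [ 0.39 -0.4  -2.37] delta [-0.3107  0.0804 -0.0037] spin 0.0715
```

```bash
python3 -m pendant '[{"delta_pos":[-0.02,0.005,-0.004],"spin":0.01},{"delta_pos":[-0.06,0.015,-0.004],"spin":0.02},{"delta_pos":[-0.1,0.026,-0.004],"spin":0.03},{"delta_pos":[-0.14,0.036,-0.004],"spin":0.04},{"delta_pos":[-0.18,0.047,-0.004],"spin":0.05},{"delta_pos":[-0.22,0.057,-0.004],"spin":0.06},{"delta_pos":[-0.26,0.067,-0.004],"spin":0.07},{"delta_pos":[-0.29,0.075,-0.004],"spin":0.0715},{"delta_pos":[-0.311,0.0805,-0.004],"spin":0.0715},{"delta_pos":[-0.311,0.0805,-0.004],"spin":0.0715}]'; python3 - <<'E'
from h import *
for n in('wrist','top','side'):
    c=robot.read_camera(n);cv2.imwrite(f'pics/f_{n}.png',c['color'] if n!='side' else cv2.resize(c['color'][120:300,180:400],None,fx=3,fy=3))
    for l in('wide_scraper_grip','tray','clip_a'):
        for r in robot.mark_of(n,l): print(n,l,round(r['score'],2),w(c,r['location']))
plan(.655,.0505,.233,88.3)
E
```

```text
t: 6.85
tool_pos: [0.6541, 0.0469, 0.2296]
orientation: [-2.258, -2.184, 0.003]
force: [-0.3, 0.5, -2.9]
opening: 0.0218
wrist wide_scraper_grip 0.56 [0.6587 0.0518 0.2356]
wrist tray 0.81 [0.5947 0.055  0.0862]
wrist clip_a 0.87 [0.5373 0.0557 0.0721]
wrist clip_a 0.75 [0.6188 0.0548 0.0912]
wrist clip_a 0.64 [0.6586 0.0481 0.2334]
top wide_scraper_grip 0.67 [0.6536 0.0516 0.2383]
top tray 0.56 [0.5932 0.0509 0.0869]
top clip_a 0.4 [0.6247 0.0503 0.0918]
side wide_scraper_grip 0.56 [0.6567 0.0502 0.2414]
side tray 0.56 [0.5954 0.0516 0.0854]
side clip_a 0.64 [0.619  0.0555 0.0925]
side clip_a 0.54 [0.5466 0.0595 0.0724]
t 7.45 at [0.6551 0.0507 0.2335] yaw 88.34 F [-0.44 -0.74 -2.56] delta [-0.0002 -0.0001  0.0005] spin 0.0006
```

View pics/f_wrist.png

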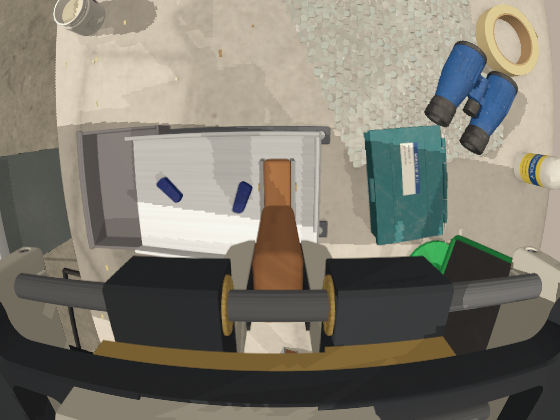

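View pics/f_side.png

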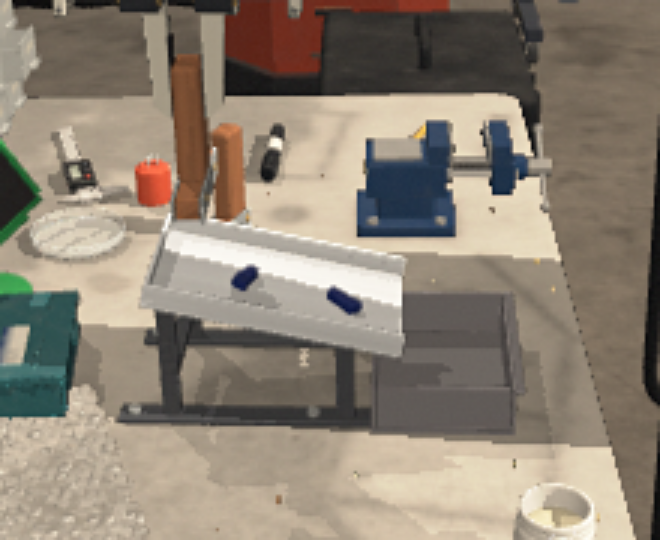

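View pics/f_top.png

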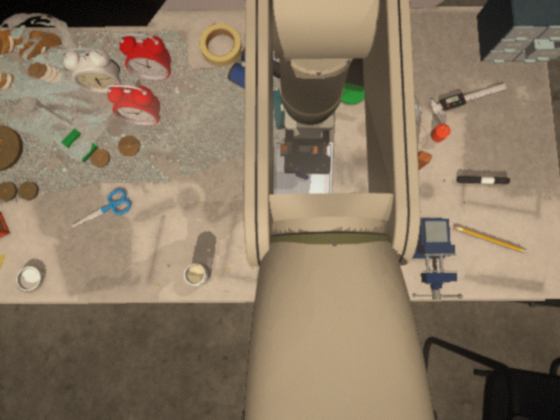

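The wrist view shows the head at (279,160), above clear floor between the upper clip (243,197) and the end wall (315). The side view agrees. I'll lower to just above the floor and then move down gently until contact.

```bash
python3 -m pendant '[{"delta_pos":[0,0,0.015],"spin":0},{"delta_pos":[0,0,0.035],"spin":0},{"delta_pos":[0,0,0.05],"spin":0},{"delta_pos":[0,0,0.059],"spin":0},{"delta_pos":[0,0,0.06],"spin":0},{"delta_pos":[0,0,0.06],"spin":0}]'; python3 - <<'E'
from h import *
for n in('wrist','side'):
    c=robot.read_camera(n);cv2.imwrite(f'pics/g_{n}.png',c['color'] if n!='side' else cv2.resize(c['color'][120:300,180:400],None,fx=3,fy=3))
    for l in('wide_scraper_grip','clip_a'):
        for r in robot.mark_of(n,l): print(n,l,round(r['score'],2),w(c,r['location']))
plan(.655,.0505,.165,88.3)
E
```

```text
t: 8.05
tool_pos: [0.6553, 0.0507, 0.1735]
orientation: [2.252, 2.187, 0.004]
force: [0.0, -0.5, -1.8]
opening: 0.0218
wrist wide_scraper_grip 0.9 [0.6589 0.0501 0.1788]
wrist clip_a 0.74 [0.6209 0.0541 0.0906]
wrist clip_a 0.59 [0.5404 0.0565 0.0763]
side wide_scraper_grip 0.58 [0.6582 0.0496 0.1846]
side clip_a 0.47 [0.6161 0.0554 0.0941]
side clip_a 0.38 [0.5476 0.0551 0.0724]
t 8.35 at [0.6558 0.0507 0.1744] yaw 88.33 F [ 0.78  0.4  -2.4 ] delta [-0.0002 -0.0009  0.0094] spin 0.0006
```

View pics/g_wrist.png

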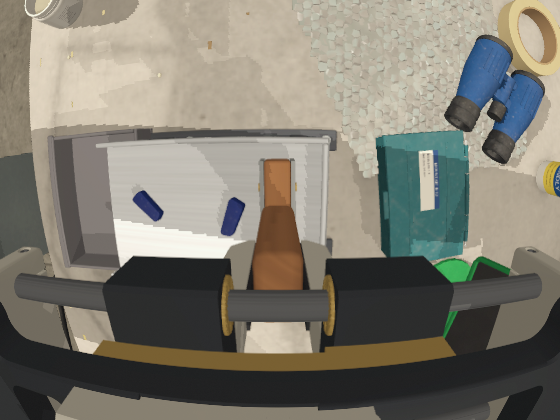

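View pics/g_side.png

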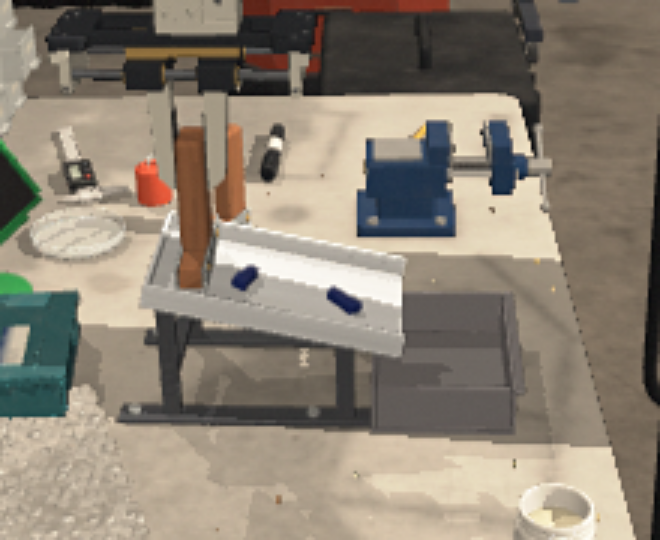

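The head is inside the walls: its end is at row 160 and the side wall is at row 147. The clips are clear of it. Now I'll find contact.

```bash
python3 -m pendant '[{"delta_pos":[0,0,0.003],"spin":0},{"delta_pos":[0,0,0.006],"spin":0},{"delta_pos":[0,0,0.007],"spin":0},{"delta_pos":[0,0,0.007],"spin":0}]'; python3 -m pendant '[{"delta_pos":[0,0,0.001],"spin":0},{"delta_pos":[0,0,0.002],"spin":0},{"delta_pos":[0,0,0.002],"spin":0}]'; python3 -c "
from h import *
plan(.655,.0505,.165,88.3)"
```

```text
t: 8.75
tool_pos: [0.6562, 0.0508, 0.1687]
orientation: [2.25, 2.186, 0.008]
force: [-2.2, 0.3, 4.0]
opening: 0.0219
t: 9.05
tool_pos: [0.6563, 0.0509, 0.1686]
orientation: [2.249, 2.186, 0.009]
force: [-7.2, 0.5, 11.0]
opening: 0.0215
t 9.05 at [0.6563 0.0509 0.1686] yaw 88.35 F [-7.17  0.54 10.99] delta [-0.0004 -0.0013  0.0036] spin 0.0009
```

```bash
python3 -m pendant '[{"delta_pos":[0,-0.004,0.002],"spin":0},{"delta_pos":[0,-0.010,0.0031],"spin":0},{"delta_pos":[0,-0.017,0.0046],"spin":0},{"delta_pos":[0,-0.024,0.0061],"spin":0},{"delta_pos":[0,-0.031,0.0076],"spin":0},{"delta_pos":[0,-0.038,0.0091],"spin":0},{"delta_pos":[0,-0.045,0.0106],"spin":0},{"delta_pos":[0,-0.052,0.0121],"spin":0}]'; python3 - <<'E'
from h import *
for n in('wrist','side'):
    c=robot.read_camera(n);cv2.imwrite(f'pics/i_{n}.png',c['color'] if n!='side' else cv2.resize(c['color'][120:300,180:400],None,fx=3,fy=3))
plan(.49,.055,.165,88.3)
E
```

```text
t: 9.85
tool_pos: [0.6058, 0.0523, 0.158]
orientation: [2.247, 2.183, 0.014]
force: [4.2, 0.3, 7.9]
opening: 0.0217
t 9.95 at [0.6048 0.0524 0.1577] yaw 88.36 F [-0.95  0.3   7.84] delta [-0.0006 -0.1147 -0.0085] spin 0.001
```

View pics/i_wrist.png

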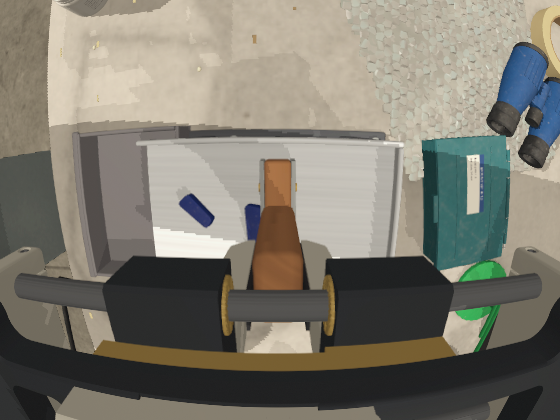

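View pics/i_side.png

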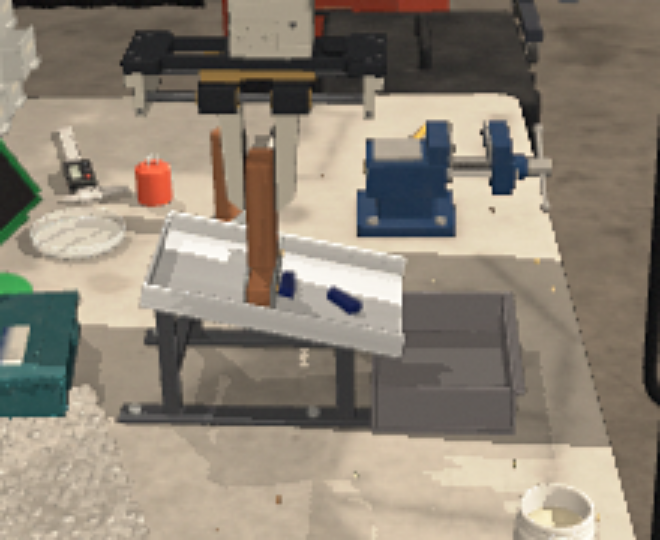

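The upper clip lies square against the face (253,220) and is being pushed. Continuing.

```bash
python3 -m pendant '[{"delta_pos":[0,-0.005,0.0018],"spin":0},{"delta_pos":[0,-0.011,0.003],"spin":0},{"delta_pos":[0,-0.017,0.0042],"spin":0},{"delta_pos":[0,-0.023,0.0055],"spin":0},{"delta_pos":[0,-0.029,0.0068],"spin":0},{"delta_pos":[0,-0.035,0.008],"spin":0},{"delta_pos":[0,-0.041,0.0093],"spin":0},{"delta_pos":[0,-0.047,0.0106],"spin":0},{"delta_pos":[0,-0.053,0.0119],"spin":0},{"delta_pos":[0,-0.059,0.0131],"spin":0}]'; python3 - <<'E'
from h import *
for n in('wrist','side'):
    c=robot.read_camera(n);cv2.imwrite(f'pics/j_{n}.png',c['color'] if n!='side' else cv2.resize(c['color'][120:300,180:400],None,fx=3,fy=3))
plan(.49,.055,.165,88.3)
E
```

```text
t: 10.95
tool_pos: [0.5472, 0.0539, 0.1455]
orientation: [2.246, 2.182, 0.017]
force: [2.9, -1.3, 7.6]
opening: 0.0216
t 11.05 at [0.5463 0.054  0.1453] yaw 88.36 F [ 0.22 -0.65  9.71] delta [-0.0006 -0.056  -0.0205] spin 0.001
```

View pics/j_wrist.png

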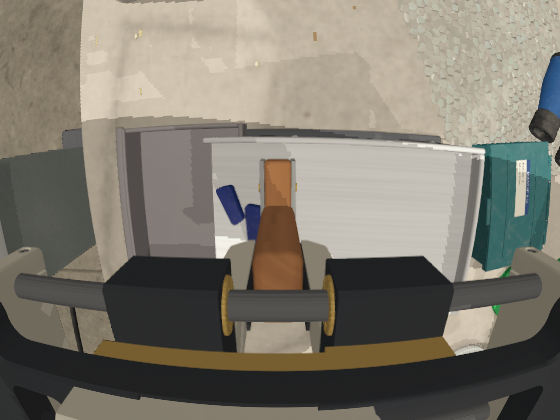

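View pics/j_side.png

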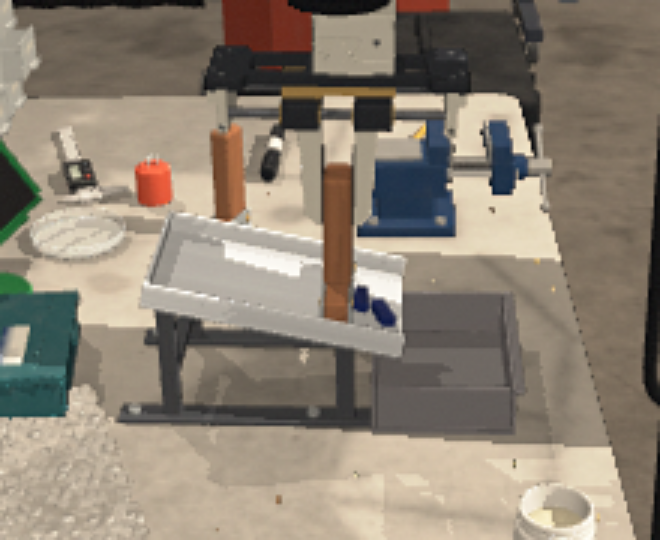

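Both clips are being pushed ahead of the head and are near the lip. I'll push them over.

```bash
python3 -m pendant '[{"delta_pos":[0,-0.005,0.0016],"spin":0},{"delta_pos":[0,-0.011,0.0028],"spin":0},{"delta_pos":[0,-0.017,0.0041],"spin":0},{"delta_pos":[0,-0.023,0.0054],"spin":0},{"delta_pos":[0,-0.029,0.0067],"spin":0},{"delta_pos":[0,-0.035,0.0079],"spin":0},{"delta_pos":[0,-0.041,0.0092],"spin":0},{"delta_pos":[0,-0.047,0.0105],"spin":0},{"delta_pos":[0,-0.053,0.0118],"spin":0},{"delta_pos":[0,-0.054,0.0120],"spin":0}]'; python3 - <<'E'
from h import *
for n in('wrist','side'):
    c=robot.read_camera(n);cv2.imwrite(f'pics/k_{n}.png',c['color'] if n!='side' else cv2.resize(c['color'][120:300,180:400],None,fx=3,fy=3))
    for r in robot.mark_of(n,'clip_a'): print(n,round(r['score'],2),w(c,r['location']))
plan(.49,.055,.165,88.3)
E
```

```text
t: 12.05
tool_pos: [0.4936, 0.0555, 0.134]
orientation: [2.244, 2.181, 0.02]
force: [4.2, 0.9, 8.9]
opening: 0.0219
wrist 0.56 [0.4778 0.0724 0.0159]
side 0.37 [0.4843 0.0532 0.0177]
t 12.25 at [0.4936 0.0555 0.134 ] yaw 88.36 F [ 2.07  0.35 10.09] delta [-0.0006 -0.0031 -0.031 ] spin 0.0011
```

View pics/k_wrist.png

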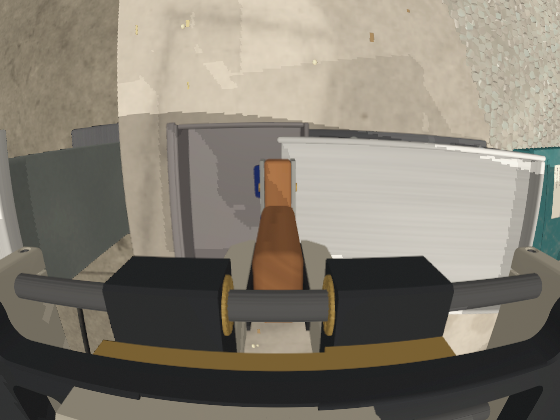

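View pics/k_side.png

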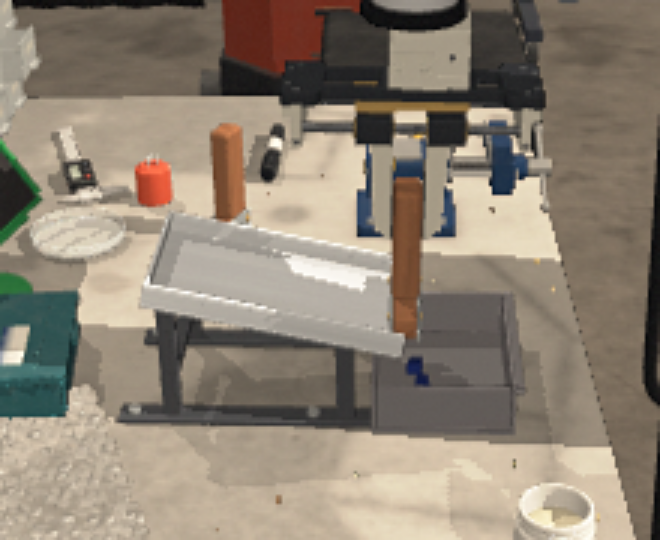

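Clips show in the box at (417,370) in the side crop. I'll lift the scraper straight up and check.

```bash
python3 -m pendant '[{"delta_pos":[0,0,-0.01],"spin":0},{"delta_pos":[0,0,-0.04],"spin":0},{"delta_pos":[0,0,-0.08],"spin":0},{"delta_pos":[0,0,-0.095],"spin":0},{"delta_pos":[0,0,-0.095],"spin":0},{"delta_pos":[0,0,-0.095],"spin":0}]'; python3 - <<'E'
from h import *
for n in('wrist','side'):
    c=robot.read_camera(n);cv2.imwrite(f'pics/l_{n}.png',c['color'] if n!='side' else cv2.resize(c['color'][120:300,180:400],None,fx=3,fy=3))
    for r in robot.mark_of(n,'clip_a'): print(n,round(r['score'],2),w(c,r['location']))
plan(.56,.357,.23,92.4)
E
```

```text
t: 12.85
tool_pos: [0.4912, 0.0555, 0.2272]
orientation: [2.245, 2.182, 0.017]
force: [-0.4, 0.1, -2.5]
opening: 0.0219
wrist 0.55 [0.474  0.0727 0.0143]
wrist 0.48 [0.5941 0.0574 0.0878]
side 0.5 [0.4835 0.0532 0.0206]
t 13.05 at [0.4908 0.0555 0.2268] yaw 88.36 F [-0.19 -0.32 -2.84] delta [ 0.3033  0.0605 -0.0024] spin -0.0705
```

View pics/l_wrist.png

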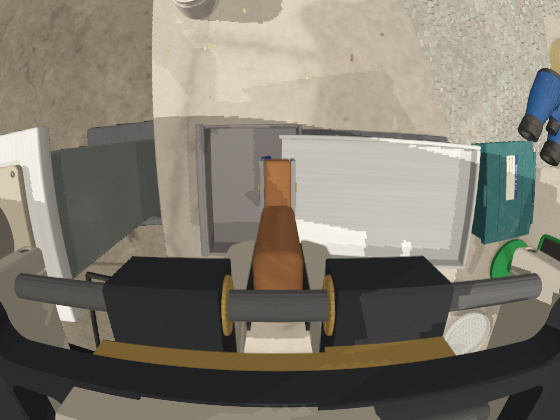

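View pics/l_side.png

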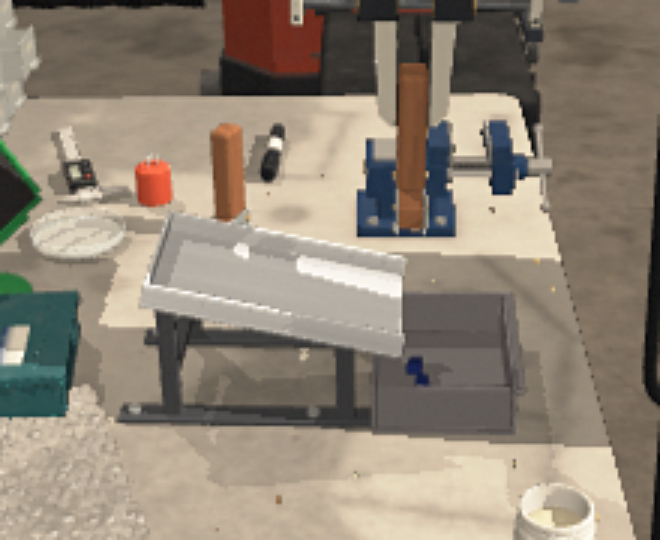

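The tray is empty and the clips are in the box at about (415,370) in the side crop. I'll carry the scraper back to its original free spot.

```bash
python3 -m pendant '[{"delta_pos":[0.02,0.004,-0.002],"spin":-0.01},{"delta_pos":[0.06,0.012,-0.002],"spin":-0.02},{"delta_pos":[0.1,0.02,-0.002],"spin":-0.03},{"delta_pos":[0.14,0.028,-0.002],"spin":-0.04},{"delta_pos":[0.18,0.036,-0.002],"spin":-0.05},{"delta_pos":[0.22,0.044,-0.002],"spin":-0.06},{"delta_pos":[0.26,0.052,-0.002],"spin":-0.07},{"delta_pos":[0.29,0.058,-0.002],"spin":-0.07},{"delta_pos":[0.303,0.06,-0.002],"spin":-0.07},{"delta_pos":[0.303,0.06,-0.002],"spin":-0.07}]'
python3 - <<'E'
from h import *
for n in('top','side'):
    c=robot.read_camera(n);cv2.imwrite(f'pics/m_{n}.png',c['color'])
    for l in('clip_a','wide_scraper_grip'):
        for r in robot.mark_of(n,l): print(n,l,round(r['score'],2),w(c,r['location']))
cv2.imwrite('pics/m_top2.png',cv2.resize(robot.read_camera('top')['color'][130:280,220:420],None,fx=4,fy=4,interpolation=cv2.INTER_CUBIC))
plan(.56,.357,.066,92.4)
E
```

```text
t: 14.05
tool_pos: [0.5587, 0.3578, 0.2278]
orientation: [2.166, 2.262, 0.011]
force: [-0.1, -0.6, -2.6]
opening: 0.0218
top clip_a 0.55 [0.4765 0.0755 0.013 ]
top clip_a 0.4 [0.4872 0.048  0.0176]
top wide_scraper_grip 0.94 [0.5593 0.3564 0.2381]
side clip_a 0.39 [0.4879 0.0514 0.0175]
side wide_scraper_grip 0.62 [0.5615 0.3534 0.2396]
t 14.4 at [0.5597 0.3556 0.2299] yaw 92.29 F [-0.12 -0.5  -2.55] delta [ 0.0015 -0.0019  0.1639] spin -0.0019
```

View pics/m_top2.png

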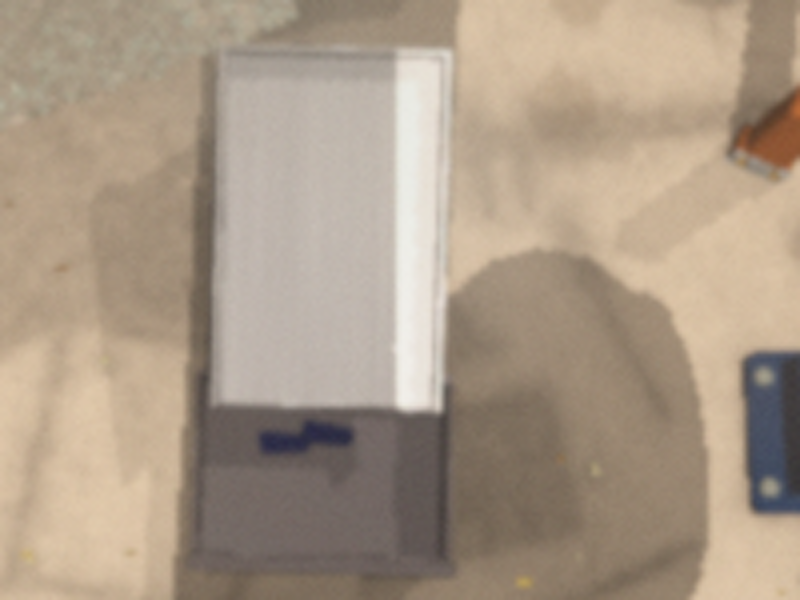

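View pics/m_side.png

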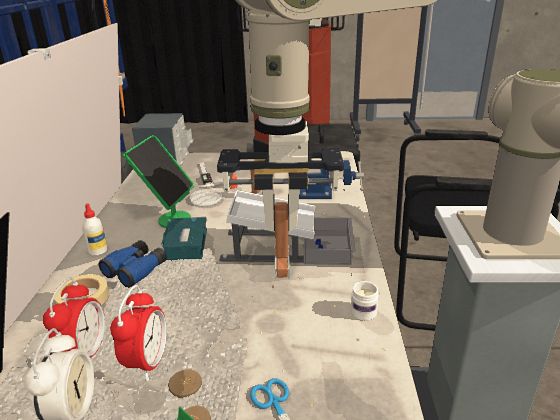

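The top crop shows both clips in the box at (305,437) and the tray empty. Now I'll lower and find the table.

```bash
python3 -m pendant '[{"delta_pos":[0,0,0.02],"spin":0},{"delta_pos":[0,0,0.055],"spin":0},{"delta_pos":[0,0,0.09],"spin":0},{"delta_pos":[0,0,0.125],"spin":0},{"delta_pos":[0,0,0.145],"spin":0},{"delta_pos":[0,0,0.152],"spin":0},{"delta_pos":[0,0,0.154],"spin":0},{"delta_pos":[0,0,0.154],"spin":0},{"delta_pos":[0,0,0.154],"spin":0}]'
python3 -m pendant '[{"delta_pos":[0,0,0.001],"spin":0},{"delta_pos":[0,0,0.003],"spin":0},{"delta_pos":[0,0,0.004],"spin":0},{"delta_pos":[0,0,0.004],"spin":0}]'
```

```text
t: 15.3
tool_pos: [0.5631, 0.3561, 0.0782]
orientation: [2.169, 2.257, 0.02]
force: [0.4, 0.2, -2.0]
opening: 0.0218
t: 15.7
tool_pos: [0.563, 0.3561, 0.074]
orientation: [2.169, 2.257, 0.019]
force: [0.7, 0.5, -2.3]
opening: 0.022
```

```bash
python3 -m pendant '[{"delta_pos":[0,0,0.001],"spin":0},{"delta_pos":[0,0,0.002],"spin":0},{"delta_pos":[0,0,0.003],"spin":0},{"delta_pos":[0,0,0.004],"spin":0},{"delta_pos":[0,0,0.004],"spin":0}]'
python3 -m pendant '[{"delta_pos":[0,0,0.001],"spin":0},{"delta_pos":[0,0,0.002],"spin":0},{"delta_pos":[0,0,0.002],"spin":0}]'
```

```text
t: 16.2
tool_pos: [0.5629, 0.356, 0.0697]
orientation: [2.169, 2.257, 0.018]
force: [0.6, 0.5, -2.5]
opening: 0.0221
t: 16.5
tool_pos: [0.5631, 0.3561, 0.0683]
orientation: [2.169, 2.257, 0.019]
force: [-1.7, -0.4, 2.8]
opening: 0.0219
```

```bash
python3 -m pendant '[{"delta_pos":[0,0,0.001],"spin":0},{"delta_pos":[0,0,0.0015],"spin":0},{"delta_pos":[0,0,0.0015],"spin":0}]'; python3 - <<'E'
from h import *
c=robot.read_camera('side');cv2.imwrite('pics/n_s.png',cv2.resize(c['color'][220:380,180:390],None,fx=3.5,fy=3.5))
plan(.56,.357,.066,92.4)
E
```

```text
t: 16.8
tool_pos: [0.5632, 0.3562, 0.0682]
orientation: [2.169, 2.257, 0.019]
force: [-5.3, -2.8, 9.0]
opening: 0.0223
t 16.85 at [0.5632 0.3562 0.0683] yaw 92.29 F [-5.22 -2.63  9.63] delta [ 0.0009 -0.0032  0.0023] spin -0.0018
```

View pics/n_s.png

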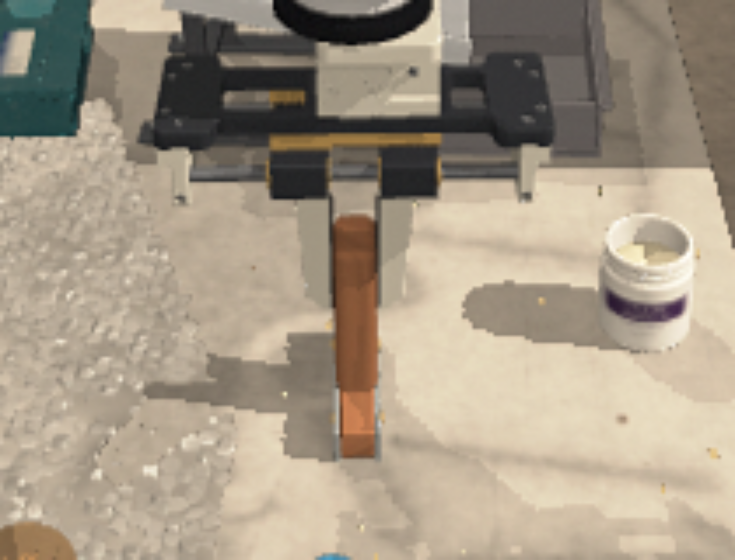

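The side crop shows the scraper standing on the table, upright, with its foot at (358,455). Releasing it now: first a relaxed hold at lower force, then opening the fingers.

```bash
python3 -m pendant '[{"delta_pos":[0,0,0],"spin":0},{"delta_pos":[0,0,0],"spin":0},{"delta_pos":[0,0,0],"spin":0},{"delta_pos":[0,0,0],"spin":0}]' - 5; python3 -m pendant '[{"delta_pos":[0,0,0],"spin":0},{"delta_pos":[0,0,0],"spin":0},{"delta_pos":[0,0,0],"spin":0},{"delta_pos":[0,0,0],"spin":0},{"delta_pos":[0,0,0],"spin":0},{"delta_pos":[0,0,0],"spin":0},{"delta_pos":[0,0,0],"spin":0},{"delta_pos":[0,0,0],"spin":0},{"delta_pos":[0,0,0],"spin":0},{"delta_pos":[0,0,0],"spin":0}]' -1; python3 - <<'E'
from h import *
c=robot.read_camera('wrist');cv2.imwrite('pics/o_w.png',c['color'])
c=robot.read_camera('side');cv2.imwrite('pics/o_s.png',cv2.resize(c['color'][220:380,180:390],None,fx=3.5,fy=3.5))
for r in robot.mark_of('side','wide_scraper_grip'): print(round(r['score'],2),w(c,r['location']))
E
```

```text
t: 17.25
tool_pos: [0.5634, 0.3562, 0.0683]
orientation: [2.169, 2.257, 0.02]
force: [0.7, -0.4, 1.4]
opening: 0.0223
t: 18.25
tool_pos: [0.5634, 0.3562, 0.0684]
orientation: [2.169, 2.257, 0.02]
force: [0.5, -0.0, 0.4]
opening: 0.0926
0.61 [0.5683 0.3556 0.0774]
```

View pics/o_w.png

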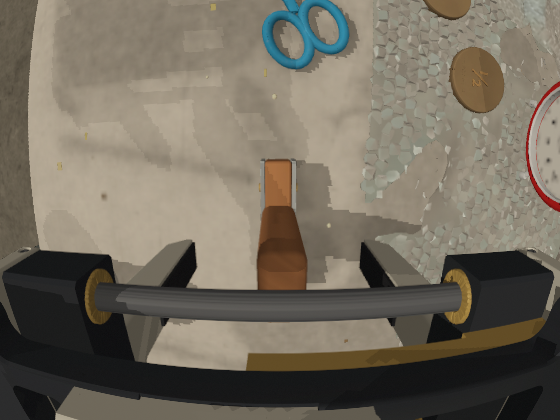

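View pics/o_s.png

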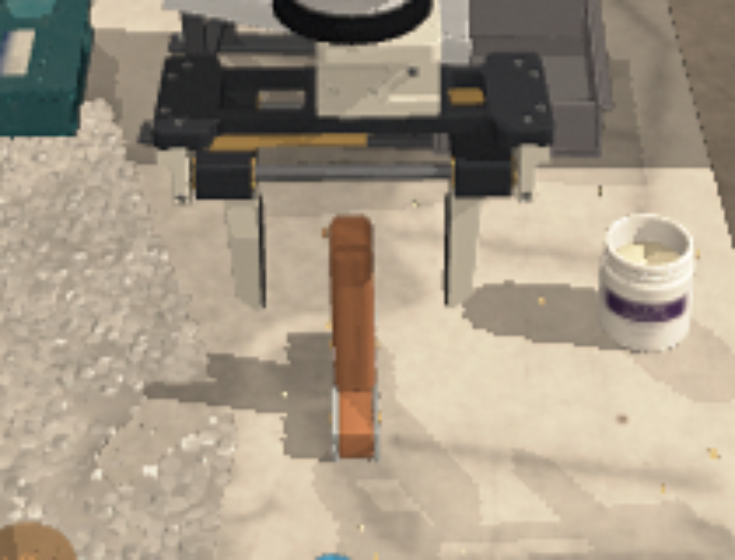

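The scraper stands free, with about 35 mm clear on either side. I'll retract straight up.

```bash
python3 -m pendant '[{"delta_pos":[0,0,-0.02],"spin":0},{"delta_pos":[0,0,-0.05],"spin":0},{"delta_pos":[0,0,-0.085],"spin":0},{"delta_pos":[0,0,-0.12],"spin":0},{"delta_pos":[0,0,-0.155],"spin":0},{"delta_pos":[0,0,-0.18],"spin":0},{"delta_pos":[0,0,-0.18],"spin":0},{"delta_pos":[0,0,-0.18],"spin":0}]'; python3 - <<'E'
from h import *
for n in('side','top','wrist'):
    c=robot.read_camera(n);cv2.imwrite(f'pics/p_{n}.png',c['color'])
    for l in('clip_a','wide_scraper_grip'):
        for r in robot.mark_of(n,l): print(n,l,round(r['score'],2),w(c,r['location']))
s=robot.read_state();print(s['t'],s['tool_pos'],np.abs(s['dq']).max())
E
```

```text
t: 19.2
tool_pos: [0.5606, 0.3561, 0.2487]
orientation: [2.168, 2.257, 0.022]
force: [0.1, -1.2, 1.1]
opening: 0.0935
side clip_a 0.5 [0.4848 0.0535 0.0197]
side wide_scraper_grip 0.61 [0.5662 0.3552 0.0771]
top clip_a 0.59 [0.4746 0.0774 0.0123]
top clip_a 0.56 [0.4907 0.0503 0.0152]
top wide_scraper_grip 0.64 [0.5653 0.3555 0.0772]
wrist clip_a 0.56 [0.4795 0.0759 0.0145]
wrist clip_a 0.46 [0.4843 0.0518 0.016 ]
wrist wide_scraper_grip 0.73 [0.5689 0.3585 0.0734]
19.65 [0.5601 0.3559 0.2476] 0.005107944750288379
```

View pics/p_side.png

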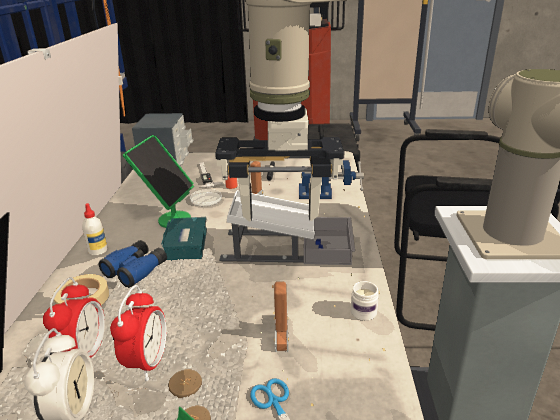

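View pics/p_top.png

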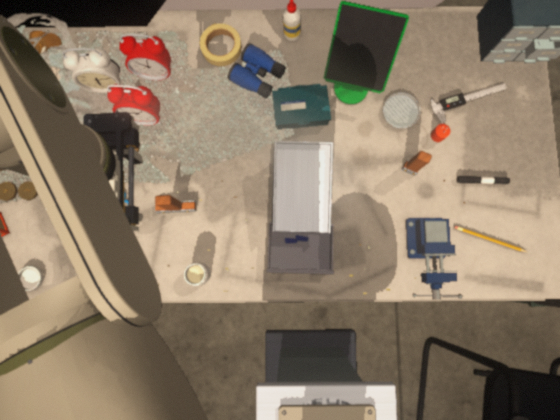

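The scraper stands upright at side (281,315). Both clips are in the box at top (297,239). The arm is clear and at rest, so I'll hand in.

```bash
python3 -c "
from plant import robot
print(robot.close_job())"
```

```text
the job is handed in; nothing more can be done
None
```

I swept both clips into the catch box with the wide scraper, stood it back upright on the table near where it started, and handed the job in at about 19.7 s. The hand-in gives no verdict.

- **Sweep:** I took the wide scraper by its grip and set its edge on the tray floor uphill of both clips. I then swept them over the lip in one pass, with 8–10 N measured at the stops. The gripper can't tilt, so the scraper was held vertical and only its uphill edge rested on the sloping floor.
- **Clips:** In the last pictures the tray is empty. The top and wrist cameras each find both clips in the box, at about (0.475–0.48, 0.076) and (0.484–0.491, 0.051) m, 12–16 mm above the table. The side camera reported only one of them. I saw no finger or arm contact with a clip, but I have no direct contact-force reading.
- **Scraper:** It stands upright and free. The three cameras put its grip point at 73–77 mm (the limit is 65–85 mm). I judged upright from the pictures and did not measure the angle.
- **Robot:** The fingers are open and about 0.14 m above the scraper, and the arm is at rest.
- **Disagreement:** Contact on both the tray and the table came about 4 mm higher than I expected, which fits the scraper slipping slightly as it was first lifted. I found both surfaces by force, so it did not affect the result.

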